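# Load and start the knife steriliser

### The job

Sterilise all the knives that lie on the green cutting board: slide the steriliser's cover right back, lay every knife flat on the floor of its chamber, slide the cover fully shut, then lower the hold-down frame over both pins until it rests flat on their blocks and let go of it. Then start the cycle on the console by pressing each key fully down, one at a time: first the small round key, then the oblong key, then the large round key, which must not be pressed before the knives are shut in and the frame is on. Do not knock over the glass jar.

Things in the scene. Friction and masses are not known exactly. Their poses are not given: they have to be found in the camera images.
- steriliser: knife steriliser, a low fixed stainless box. Origin on the table under the centre of its open-topped chamber; x points away from the robot, from the chamber to the solid deck behind it. Chamber inside 200 mm along x by 185 mm along y, floor 12 mm above the table, walls 6 mm thick, their top at 45 mm. The deck, also 45 mm high and 197 mm wide, runs from x = 106 to 312 mm.
- pin_left (a point): centre of the tapered tip of the upright pin at the chamber's left (+y) side. Each pin is 12 mm thick and stands 30 mm high on a dark block (32 x 27 mm, top 55 mm above the table), at x = 10, y = +112 or -112 mm of the steriliser.
- pin_right (a point): tip of the like pin at the right (-y) side.
- cover (a joint): how far the chamber's flat sliding cover is drawn back, m: 0 = fully shut, 0.19 = fully open (off the chamber, over the deck). It slides along the steriliser's x with about 2 N of friction and stays where it is left; underside 45 mm, top 51 mm above the table.
- cover_handle (a point): middle of the top of the cover's upright grip bar, 14 mm thick along the steriliser's x, 90 mm long along its y, standing 26 mm above the cover near the edge of the cover nearest the robot; moves with the cover.
- frame_seat (a point): the point midway between the two pins at the level of the blocks' tops (55 mm above the table); fixed to the steriliser. The frame's origin comes here when it is seated; its axes are those of the steriliser.
- frame: the hold-down frame: flat aluminium frame 80 mm (its x) by 260 mm (its y), 8 mm thick, with two windows and, at y = +112 and -112 mm on its centre line, a round 15 mm hole. In its middle stands a black grip bar 14 mm thick (x), 70 mm long (y), its top 40 mm above the underside. Origin at the centre of the underside; same either way round. 350 g.
- board: green cutting board, fixed, 320 mm (x) by 280 mm (y), 12 mm thick, on which the knives start. Origin at the centre of the underside.
- knife1: a short knife lying on its side: black handle, 90 mm long (its x), 20 mm wide (its y), 20 mm high (its z), with a flat steel blade 20 mm wide and 4 mm thick that runs on 65 mm past the handle in its +x direction (155 mm in all); its balance point lies in the handle. Origin at the middle of the handle. Some knives may be absent. 110 g.
- knife2: a short knife lying on its side: black handle, 90 mm long (its x), 20 mm wide (its y), 20 mm high (its z), with a flat steel blade 20 mm wide and 4 mm thick that runs on 65 mm past the handle in its +x direction (155 mm in all); its balance point lies in the handle. Origin at the middle of the handle. Some knives may be absent. 110 g.
- knife3: a short knife lying on its side: black handle, 90 mm long (its x), 20 mm wide (its y), 20 mm high (its z), with a flat steel blade 20 mm wide and 4 mm thick that runs on 65 mm past the handle in its +x direction (155 mm in all); its balance point lies in the handle. Origin at the middle of the handle. Some knives may be absent. 110 g.
- knife4: a short knife lying on its side: black handle, 90 mm long (its x), 20 mm wide (its y), 20 mm high (its z), with a flat steel blade 20 mm wide and 4 mm thick that runs on 65 mm past the handle in its +x direction (155 mm in all); its balance point lies in the handle. Origin at the middle of the handle. Some knives may be absent. 110 g.
- key_small_top (a point): middle of the top of the small round key (18 mm across) on the grey console (a fixed box 85 x 185 mm, 30 mm high). The three steel keys stand in a row 56 mm apart in any order, each 10 mm proud of its black surround; each springs back.
- key_bar_top (a point): middle of the top of the oblong key (18 x 36 mm) on the same console.
- key_large_top (a point): middle of the top of the large round key (36 mm across) on the same console.
- key_small (a joint): how far that key is pressed in, m: 0 = up, 0.006 = fully down; starts to move at 1.5 N, fully down at 5 N.
- key_bar (a joint): how far that key is pressed in, m: 0 = up, 0.006 = fully down; starts to move at 1.5 N, fully down at 5 N.
- key_large (a joint): how far that key is pressed in, m: 0 = up, 0.006 = fully down; starts to move at 1.5 N, fully down at 5 N.
- spice_jar: glass jar, 56 mm across, 75 mm high; a bystander. Origin at the centre of its underside, z up along it.
Not all that is in view belongs to the job. Leave any purple or turquoise look-alike of the knife1 alone.

How it is judged:
On the way, in this order (a step that is already met when the one before it is completed fails the run):
1. the cover is slid right back (value of joint cover above 0.17 m), for 0.2 s.
2. every knife lies flat in the open chamber, let go (x of knife1 in the frame of steriliser between -0.098 and 0.098 m and y of knife1 in the frame of steriliser between -0.09 and 0.09 m and z of knife1 in the frame of steriliser between 0.01 and 0.03 m and angle between knife1's own x axis and vertical between 1.42 and 1.72 rad and x of knife2 in the frame of steriliser between -0.098 and 0.098 m and y of knife2 in the frame of steriliser between -0.09 and 0.09 m and z of knife2 in the frame of steriliser between 0.01 and 0.03 m and angle between knife2's own x axis and vertical between 1.42 and 1.72 rad and x of knife3 in the frame of steriliser between -0.098 and 0.098 m and y of knife3 in the frame of steriliser between -0.09 and 0.09 m and z of knife3 in the frame of steriliser between 0.01 and 0.03 m and angle between knife3's own x axis and vertical between 1.42 and 1.72 rad and x of knife4 in the frame of steriliser between -0.098 and 0.098 m and y of knife4 in the frame of steriliser between -0.09 and 0.09 m and z of knife4 in the frame of steriliser between 0.01 and 0.03 m and angle between knife4's own x axis and vertical between 1.42 and 1.72 rad and contact force between the fingers and knife1 below 0.1 N and contact force between the fingers and knife2 below 0.1 N and contact force between the fingers and knife3 below 0.1 N and contact force between the fingers and knife4 below 0.1 N and value of joint cover above 0.15 m), for 0.2 s.
3. the cover is fully shut over the knives (x of knife1 in the frame of steriliser between -0.098 and 0.098 m and y of knife1 in the frame of steriliser between -0.09 and 0.09 m and z of knife1 in the frame of steriliser between 0.01 and 0.03 m and angle between knife1's own x axis and vertical between 1.42 and 1.72 rad and x of knife2 in the frame of steriliser between -0.098 and 0.098 m and y of knife2 in the frame of steriliser between -0.09 and 0.09 m and z of knife2 in the frame of steriliser between 0.01 and 0.03 m and angle between knife2's own x axis and vertical between 1.42 and 1.72 rad and x of knife3 in the frame of steriliser between -0.098 and 0.098 m and y of knife3 in the frame of steriliser between -0.09 and 0.09 m and z of knife3 in the frame of steriliser between 0.01 and 0.03 m and angle between knife3's own x axis and vertical between 1.42 and 1.72 rad and x of knife4 in the frame of steriliser between -0.098 and 0.098 m and y of knife4 in the frame of steriliser between -0.09 and 0.09 m and z of knife4 in the frame of steriliser between 0.01 and 0.03 m and angle between knife4's own x axis and vertical between 1.42 and 1.72 rad and value of joint cover below 0.005 m), for 0.2 s.
4. the frame sits flat over both pins, let go, with the cover shut (value of joint cover below 0.005 m and distance between frame and frame_seat below 0.006 m and angle between the z axis of frame and the z axis of steriliser, either way round below 0.05 rad and angle between the y axis of frame and the y axis of steriliser, either way round below 0.05 rad and contact force between the fingers and frame below 0.1 N), for 0.2 s.
5. the small round key is pressed alone (value of joint key_small above 0.0045 m and value of joint each of key_bar, key_large below 0.002 m), for 0.1 s.
6. the oblong key is pressed alone (value of joint key_bar above 0.0045 m and value of joint each of key_small, key_large below 0.002 m), for 0.1 s.
7. the large round key is pressed alone (value of joint key_large above 0.0045 m and value of joint each of key_small, key_bar below 0.002 m), for 0.1 s.
At the end, for the whole second after the job is handed in: Every knife lies flat on the chamber floor (handle middle within the chamber and at most 30 mm above the table, within about 8 degrees of level), the cover is shut to 5 mm, the frame is seated over both pins within 6 mm and 3 degrees, all keys are up and everything is at rest (all of step 3 and distance between frame and frame_seat below 0.006 m and angle between the z axis of frame and the z axis of steriliser, either way round below 0.05 rad and angle between the y axis of frame and the y axis of steriliser, either way round below 0.05 rad and linear speed of each of frame, knife1, knife2, knife3, knife4 below 0.03 m/s and value of joint each of key_small, key_bar, key_large below 0.002 m); the robot touches nothing.
It fails at once if the large round key is pressed before the cover is shut and the frame is on its pins (value of joint key_large above 0.003 m and not (value of joint cover below 0.01 m and distance between frame and frame_seat below 0.012 m)).
It fails at once if the glass jar is knocked over (angle between spice_jar's own z axis and vertical above 0.7 rad).
Of knife1, knife2, knife3, knife4 only 2 to 4 are there at a start; the rules pass over those that are not, and their reading is None.
At some moment in a run one of knife1, knife2, knife3, knife4, frame may be knocked a few centimetres aside while the robot is not near it.
Once in a run the grip may slacken for a moment while it holds something.
It also fails if it takes over 210 s, if anything falls off the work surface, if the arm or the gripper's body presses on something with over 40 N, if the wrist force passes 120 N, or if a joint passes its speed limit or range.

### The arm

A 7-joint arm with a two-finger parallel gripper is mounted at the origin on the work surface. World frame = base frame: x ahead of the robot, y to its left, z up, the work surface at z = 0. Lengths are in m, angles in rad, forces in N, time in s.
With the tool pointing down it reaches from about 0.4 to 0.85 m from the base axis. Payload 10.4 kg.
Tool frame: the origin (TCP) lies at the very end of the fingers, on their centre line; the grasp point (between the pads) lies 19 mm behind it (r.pinch_z is the distance from the TCP to the grasp point, in m); z points along the fingers, y is the line along which they close (so a half turn about z gives the same grasp; the last joint's range is limited). The gripper opens to 87 mm and grips with 3 to 60 N. Pads are 19 mm wide; open, the fingers measure 117 mm over their backs; the gripper's body (75 mm by 190 mm) begins 51 mm behind the grasp point.
Start: joints at [1.257, 0.332, -0.065, 1.46, 0.022, 1.35, -0.088], TCP at [0.179, -0.599, 0.223] pointing down, gripper open.
Joint ranges: [-2.6, 2.6], [-0.5, 2.12], [-1.47, 1.34], [0.16, 2.42], [-1.27, 4.41], [0.06, 2.06], [-2.6, 2.6]. Speed limits (rad/s): [2.22, 2.22, 2.79, 2.79, 3.14, 3.14, 3.14].

### API

Orientations are given as a unit quaternion [x, y, z, w].
In Python, from bench import sensors, vision, r gives the robot as it stands.
- The arm moves only by the shell command python3 -m crank 'ROWS' [OPENING] [FORCE]. ROWS is JSON, a list of rows, each a list of 2 entries, a list of its own where there are three numbers: the shift along the tool's x, y, z normalised to -1 to 1, where 1 is 3 cm, then the turn about the tool's z normalised to -1 to 1, where 1 is 8 degrees. A call has 1 to 12 rows; each row shifts and turns the commanded pose from where the row before left it, along the tool's axes as they then stand; what a row does not reach is not made up. A row lasts 1/8 s, in which the tool goes at most 62.5 mm and 10.7 degrees, less where a joint would pass 70% of its speed; a pose out of reach is approached as far as the arm can. A call with a number of a shift or a turn outside -1 to 1 is refused whole. A call with a gripper value outside its range is refused whole. OPENING is the opening, from 0 (shut) to 1 (fully open), set as the call begins (- or left out, the last holds). The fingers move at their own pace and stop on an object; FORCE is the grip in N (left out, the last holds). Time passes only in rows, so rows that do not move let the fingers close. It gives the time, the measured TCP pose, the force, the opening and the grip force at its end, in the units of the state.
- sensors.read_state(): the state, without advancing time (a new reading comes with each control period).
- vision.camera(name): name is "side" or "top" or "wrist"; returns the picture (400x640x3 uint8, red, green, blue); there is no depth.
- vision.camera_model(name): a dict with "vertical_fov" (degrees; the focal length in pixels is half the picture's height over the tangent of half this angle, whatever the lens; pixels are square), "cx", "cy" (the principal point, pixels), "camera_from_world" (4x4, takes a point from world to camera coordinates); the wrist camera has in their place "hand_eye" (4x4, takes a point from camera to tool coordinates, whose origin is the TCP and whose axes are the flange's). Camera axes: x right, y down, z forward; pixel columns grow to the right and rows downward; lengths in m; the calibration is good to about 2 mm. A picture is of the moment at which its call begins: read the wrist's pose just before it. camera_model takes no time and is no camera call.
- r.close_job(): hands the job in; it is judged then, once.
The state is a dict: "time": time; "joint_positions": joint angles; "joint_vel": joint speeds; "joint_torque": joint torques, N m; "ee_pos": TCP position; "eef_rot": TCP orientation; "ft_force": force on the tool from outside, world axes, zero at the start; "torque": the same for the moment, N m; "width": finger opening in m; "grip_force": force on a finger pad.
Only numpy, scipy, OpenCV 4.12 (cv2) and the standard library are available. Lean on these libraries where they do the work, as an engineer would, in place of code of your own. Each camera call takes 0.05 s, during which the arm holds its last target. There are 200 camera calls.

## Working session

There is one attempt and no reset: what is moved stays moved. The work goes in short steps, Python scripts to look and compute and a shell command to move; the robot and the scene stay as the last step left them, time stands still between calls to the robot, and variables do not carry over. Pictures are saved under pics/ and viewed, at most 14 in all, crops included, and the job is handed in when it is done.

```bash
ls; mkdir -p pics
python3 - <<'E'
from bench import sensors, vision, r
import cv2,json
for n in("top","side"):
    cv2.imwrite(f"pics/{n}0.png",vision.camera(n)[:,:,::-1])
for n in("top","side","wrist"):print(n,vision.camera_model(n))
s=sensors.read_state();print(s)
E
```

```text
pics
top {'vertical_fov': 57.52695984496464, 'cx': 317.806094310316, 'cy': 198.38032511934324, 'camera_from_world': array([[-0.01003697, -0.9999298 , -0.00629683,  0.11324628],
       [-0.99570539,  0.01057374, -0.09197271,  0.46733453],
       [ 0.09203283,  0.00534666, -0.99574162,  1.20284309],
       [ 0.        ,  0.        ,  0.        ,  1.        ]])}
side {'vertical_fov': 45.13236692527881, 'cx': 319.8321095070197, 'cy': 203.65027503343535, 'camera_from_world': array([[-0.78223696, -0.62297831, -0.00183257,  0.43765389],
       [-0.48133224,  0.60624267, -0.63307907,  0.19810752],
       [ 0.39550551, -0.49433577, -0.77408497,  1.32073955],
       [ 0.        ,  0.        ,  0.        ,  1.        ]])}
wrist {'vertical_fov': 62.30044725727321, 'cx': 317.4001224661899, 'cy': 195.24556147941883, 'hand_eye': array([[-1.29796668e-03, -9.52071689e-01, -3.05872218e-01,
         8.25540969e-02],
       [ 9.99999158e-01, -1.23677912e-03, -3.93835049e-04,
         5.67865042e-04],
       [-3.33717124e-06, -3.05872471e-01,  9.52072493e-01,
        -1.63130003e-01],
       [ 0.00000000e+00,  0.00000000e+00,  0.00000000e+00,
         1.00000000e+00]])}
{'time': 0.1, 'joint_positions': array([ 1.25741082,  0.33283725, -0.06469603,  1.46082058,  0.02160595,
        1.34991003, -0.08849496]), 'joint_vel': array([-0.000173  , -0.00133431, -0.00077656, -0.00343053,  0.00213741,
        0.00021435, -0.00101064]), 'joint_torque': array([ 6.25497778e-04, -6.24545002e+01,  2.42200331e-02, -3.90716350e+01,
       -6.13416242e-02,  3.65768548e-02,  1.14742893e-04]), 'ee_pos': array([ 0.17908743, -0.598443  ,  0.2218332 ]), 'eef_rot': array([ 9.89447354e-01,  1.44891424e-01, -1.23935918e-04, -6.27684947e-04]), 'ft_force': array([-0.14211922, -0.79371465,  0.25667054]), 'torque': array([0.02145425, 0.00720284, 0.00418758]), 'grip_force': 0.0, 'width': 0.08701642218402594}
```

View pics/top0.png

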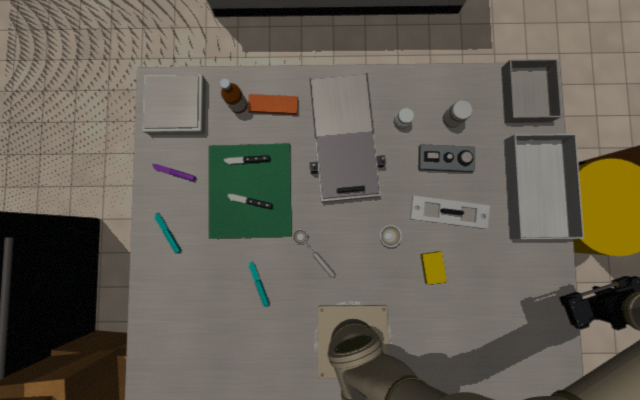

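View pics/side0.png

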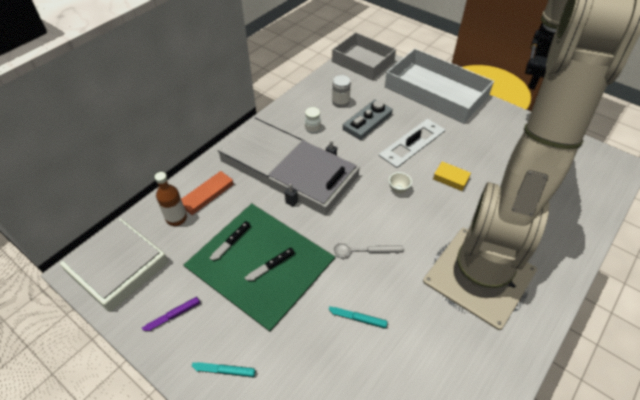

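Top view: two black-handled knives lie on the green board (≈(248,160), (250,201)). Purple (174,172) and turquoise (167,232), (259,284) look-alikes are off the board, so I leave them alone. Steriliser ≈(347,140), frame ≈(451,212), console ≈(446,158). I'll enlarge to confirm.

```bash
cat > h.py <<'E'
import numpy as np,cv2
from scipy.spatial.transform import Rotation as R
from bench import sensors,vision,r
def K(m): return 200/np.tan(np.radians(m["vertical_fov"])/2)
def px2w(name,u,v,z,pose=None):
    m=vision.camera_model(name);f=K(m)
    d=np.array([(u-m["cx"])/f,(v-m["cy"])/f,1])
    if name=="wrist":
        p,q=pose;T=np.eye(4);T[:3,:3]=R.from_quat(q).as_matrix();T[:3,3]=p;W=T@m["hand_eye"]
    else: W=np.linalg.inv(m["camera_from_world"])
    d=W[:3,:3]@d;o=W[:3,3];return o+d*(z-o[2])/d[2]
def w2px(name,P,pose=None):
    m=vision.camera_model(name);f=K(m)
    if name=="wrist":
        p,q=pose;T=np.eye(4);T[:3,:3]=R.from_quat(q).as_matrix();T[:3,3]=p;C=np.linalg.inv(T@m["hand_eye"])
    else: C=m["camera_from_world"]
    c=C[:3,:3]@np.array(P)+C[:3,3];return np.array([m["cx"]+f*c[0]/c[2],m["cy"]+f*c[1]/c[2]])
def pose():
    s=sensors.read_state();return s["ee_pos"],s["eef_rot"]
def yaw(q=None):
    "world heading (deg) of tool x axis"
    x=R.from_quat(pose()[1] if q is None else q).as_matrix()[:,0];return np.degrees(np.arctan2(x[1],x[0]))
def go(tx,ty,tz,yawx=None):
    "shift in tool units (1=3cm) after turning; turn units(1=8deg)"
    p,q=pose();M=R.from_quat(q)
    t=0 if yawx is None else -((yawx-yaw(q)+90)%180-90)
    M2=M*R.from_euler("z",t,degrees=True)
    d=np.array([tx,ty,tz])-p
    print("t",round(sensors.read_state()["time"],2),"p",p.round(4),"yaw",round(yaw(q),2),"tilt",(M.as_matrix()[:,2]).round(3),"| turn units",round(t/8,2),"shift before turn",(M.inv().apply(d)/.03).round(2),"after turn",(M2.inv().apply(d)/.03).round(2))
def snap(name,fn,box=None,k=1,view=None):
    P=pose();im=vision.camera(name)[:,:,::-1]
    cv2.imwrite("pics/raw_"+fn,im);np.savez("pics/"+fn+".npz",p=P[0],q=P[1])
    if box: im=im[box[1]:box[3],box[0]:box[2]]
    cv2.imwrite("pics/"+fn,cv2.resize(im,None,fx=k,fy=k,interpolation=cv2.INTER_CUBIC));return P
E
python3 - <<'E'
from h import *
im=cv2.imread("pics/top0.png")
a=cv2.resize(im[60:245,200:400],None,fx=3.0,fy=3.0,interpolation=cv2.INTER_CUBIC)
b=cv2.resize(im[90:245,395:500],None,fx=3.0,fy=3.0,interpolation=cv2.INTER_CUBIC)
c=np.zeros((555,800,3),np.uint8);c[:a.shape[0],:600]=a;c[:465,600:]=cv2.resize(im[100:255,400:466+0],(198,465),interpolation=cv2.INTER_CUBIC)[:, :].copy() if 0 else 0
cv2.imwrite("pics/a.png",np.clip(a.astype(float)*1.5,0,255)); 
b=cv2.resize(im[95:250,370:500],None,fx=4,fy=3.8,interpolation=cv2.INTER_CUBIC) if 0 else cv2.resize(im[95:235,400:500],None,fx=4,fy=4,interpolation=cv2.INTER_CUBIC)
cv2.imwrite("pics/b.png",np.clip(b.astype(float)*1.5,0,255))
E
```

```text
[ WARN:0@0.182] global loadsave.cpp:1063 imwrite_ Unsupported depth image for selected encoder is fallbacked to CV_8U.
```

View pics/a.png

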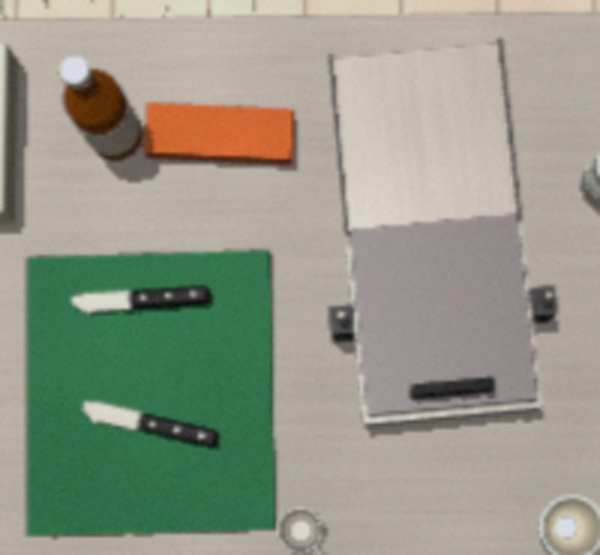

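View pics/b.png

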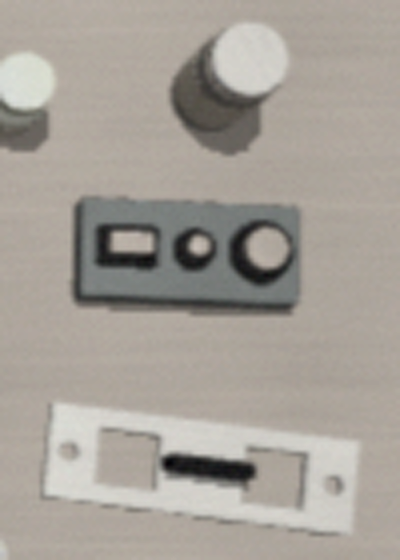

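The board holds exactly two knives, black-handled with steel blades, at crop (171,297) and (178,430). Keys from left to right: oblong, small round, large round.

Run:
```python
from h import *
A=lambda u,v,z:px2w("top",200+u/3,60+v/3,z)
B=lambda u,v,z:px2w("top",400+u/4,95+v/4,z)
def ang(p,q): d=q-p;return np.degrees(np.arctan2(d[1],d[0])).round(1),np.linalg.norm(d[:2]).round(4)
pl,pr=A(341,315,.085),A(541,293,.085)
print("pins",pl,pr,ang(pr,pl)); m=(pl+pr)/2;print("seat",m)
print("handle",A(453,388,.077),ang(A(494,384,.077),A(411,392,.077)))
print("knifeA",A(171,297,.03),ang(A(210,294,.03),A(132,299,.03)))
print("knifeB",A(178,430,.03),ang(A(217,438,.03),A(140,421,.03)))
for n,u,v in(("bar",132,244),("small",200,247),("large",265,248)):print(n,B(u,v,.04))
l,q=B(68,450,.008),B(333,485,.008);print("frame",(l+q)/2,ang(q,l),"bar",B(210,467,.04))
print("jars",A(600,180,.05),B(250,60,.075),"bowl",A(570,525,.03))
go(.45,-.05,.3)
```

```text
pins [0.57055487 0.12030086 0.085     ] [ 0.59204591 -0.09440154  0.085     ] (np.float64(95.7), np.float64(0.2158))
seat [0.58130039 0.01294966 0.085     ]
handle [0.49146173 0.00110786 0.077     ] (np.float64(94.9), np.float64(0.0894))
knifeA [0.60343195 0.31232668 0.03      ] (np.float64(93.1), np.float64(0.088))
knifeB [0.4531986  0.30372944 0.03      ] (np.float64(77.0), np.float64(0.0881))
bar [ 0.60489677 -0.27793057  0.04      ]
small [ 0.60171155 -0.33447928  0.04      ]
large [ 0.60025059 -0.38855647  0.04      ]
frame [ 0.41923082 -0.33814199  0.008     ] (np.float64(81.8), np.float64(0.2244)) bar [ 0.41788891 -0.33472736  0.04      ]
jars [ 0.72629978 -0.16936484  0.05      ] [ 0.74966603 -0.36941912  0.075     ] bowl [ 0.34368599 -0.12895053  0.03      ]
t 0.1 p [ 0.1791 -0.5984  0.2218] yaw 16.66 tilt [-0.     0.001 -1.   ] | turn units 0.0 shift before turn [ 13.89 -14.93  -2.59] after turn [ 13.89 -14.93  -2.59]
```

```bash
python3 -m crank '[[[1,0,0],-0.98],[[1,0,0],-0.98],[[1,0,0],-0.98],[[1,0,0],-0.98],[[1,0,0],-0.98],[[1,0,0],-0.98],[[1,0,0],-0.98],[[1,0,0],-0.98],[[1,0,0],-0.98],[[1,0,0],-0.98]]' 1; python3 -c "
from h import *
go(.49,-.12,.25,95.3)"
```

```text
time: 1.35
ee_pos: [0.3504, -0.3791, 0.2222]
eef_rot: [0.673, 0.739, 0.0, -0.0]
ft_force: [0.1, 0.3, -0.2]
width: 0.087
grip_force: 0.0
t 1.35 p [ 0.3504 -0.3791  0.2222] yaw 95.35 tilt [-0.     0.001 -1.   ] | turn units 0.01 shift before turn [ 8.17  5.44 -0.93] after turn [ 8.17  5.43 -0.93]
```

```bash
python3 -m crank '[[[1,0.45,0],0],[[1,0.45,0],0],[[1,0.45,0],0],[[1,0.45,0],0],[[1,0.45,0],0],[[1,0.45,0],0],[[1,0.45,0],0],[[1,0.45,0],0],[[1,0.45,0],0],[[1,0.45,0],0],[[1,0.45,0],0]]' >/dev/null;  python3 -m crank '[[[1,0.3,0],0],[[1,0.3,0],0],[[1,0.3,0],0],[[0,0,0],0]]'; python3 -c "
from h import *
snap('wrist','w1.png');go(.49,0,.2,95.3)"
```

```text
time: 3.22
ee_pos: [0.4878, 0.056, 0.2224]
eef_rot: [0.674, 0.739, 0.0, -0.0]
ft_force: [0.6, 0.3, -0.7]
width: 0.0873
grip_force: 0.0
t 3.27 p [0.4877 0.0542 0.2223] yaw 95.18 tilt [-0.001  0.    -1.   ] | turn units -0.01 shift before turn [-1.81 -0.09  0.74] after turn [-1.81 -0.09  0.74]
```

View pics/w1.png

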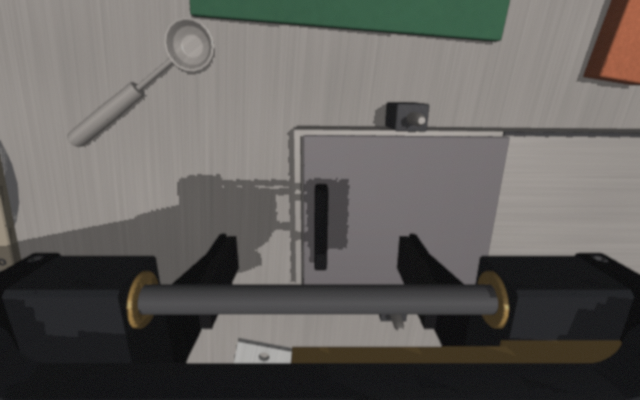

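Wrist view: grip bar top from (321,185) to (321,268), left pin tip at (421,120), chamber corner at (295,130).

```bash
python3 -c "
from h import *
P=np.load('pics/w1.png.npz');P=(P['p'],P['q'])
f=lambda u,v,z:px2w('wrist',u,v,z,P).round(4)
print('bar',f(321,185,.077),f(321,227,.077),f(321,268,.077),'pinL',f(421,120,.085),'wall near',f(295,130,.045),f(502,133,.045),'walls side',f(293,140,.045),f(293,280,.045))
go(.491,.001,.2,95.2)"
```

```text
bar [0.4896 0.0513 0.077 ] [0.4937 0.0075 0.077 ] [ 0.4982 -0.039   0.077 ] pinL [0.5721 0.1215 0.085 ] wall near [0.4589 0.0977 0.045 ] [0.669 0.114 0.045] walls side [0.4576 0.0874 0.045 ] [ 0.4689 -0.0764  0.045 ]
t 3.27 p [0.4877 0.0542 0.2223] yaw 95.18 tilt [-0.001  0.    -1.   ] | turn units -0.0 shift before turn [-1.78 -0.05  0.74] after turn [-1.78 -0.05  0.74]
```

```bash
python3 -m crank '[[[-0.83,0,0.5],0],[[-0.83,0,0.5],0],[[0,0,1],0],[[0,0,1],0],[[0,0,0.9],0],[[0,0,0.6],0],[[0,0,0.6],0],[[0,0,0.4],0],[[0,0,0],0]]' 0.5; python3 -m crank '[[[0,0,0],0],[[0,0,0],0],[[0,0,0],0],[[0,0,0],0],[[0,0,0],0]]' 0 25;python3 -c "
from h import *
p,q=pose();a=np.radians(5);go(p[0]+.192*np.cos(a),p[1]+.192*np.sin(a),p[2])"
```

```text
time: 4.4
ee_pos: [0.492, 0.0038, 0.057]
eef_rot: [0.675, 0.738, -0.0, -0.0]
ft_force: [-0.3, -0.5, 0.2]
width: 0.0438
grip_force: 0.0
time: 5.03
ee_pos: [0.4929, 0.0038, 0.0579]
eef_rot: [0.675, 0.738, 0.0, 0.0]
ft_force: [2.2, 0.3, 1.5]
width: 0.0139
grip_force: 25.0
t 5.03 p [0.4929 0.0038 0.0579] yaw 95.05 tilt [ 0.001 -0.    -1.   ] | turn units 0.0 shift before turn [-0.01  6.4   0.01] after turn [-0.01  6.4   0.01]
```

```bash
python3 -m crank '[[[0,0.5,0],0],[[0,0.6,0],0],[[0,0.6,0],0],[[0,0.6,0],0],[[0,0.6,0],0],[[0,0.6,0],0],[[0,0.6,0],0],[[0,0.6,0],0],[[0,0.6,0],0],[[0,0.6,0],0],[[0,0.5,0],0],[[0,0,0],0]]' ; python3 -m crank '[[[0,0,0],0],[[0,0,0],0],[[0,0,0],0]]' ;python3 -c "
from h import *
go(.603,.312,.2,93)"
```

```text
time: 6.52
ee_pos: [0.6781, 0.0195, 0.057]
eef_rot: [0.675, 0.738, -0.006, -0.004]
ft_force: [-31.3, -6.5, 25.1]
width: 0.0138
grip_force: 25.0
time: 6.9
ee_pos: [0.6781, 0.0195, 0.057]
eef_rot: [0.675, 0.738, -0.006, -0.003]
ft_force: [-29.0, -6.0, 21.6]
width: 0.0136
grip_force: 25.0
t 6.9 p [0.6781 0.0195 0.057 ] yaw 95.05 tilt [-0.013 -0.004 -1.   ] | turn units 0.26 shift before turn [ 9.92 -1.7  -4.77] after turn [ 9.85 -2.05 -4.77]
```

```bash
python3 -m crank '[[[0,0,0],0],[[0,0,0],0],[[0,0,-0.5],0],[[0,0,-1],0],[[0,0,-1],0],[[0,0,-1],0],[[0,0,-1],0]]' 0.6 >/dev/null; python3 -m crank '[[[0.9,-0.5,0],0],[[0.9,-0.55,0],0],[[0.9,-0.55,0],0],[[0.9,-0.55,0],0],[[0.9,-0.55,0],0],[[0.9,-0.55,0],0],[[0.9,-0.55,0],0],[[0.8,-0.5,0],0],[[0,0,0],0],[[0,0,0],0]]' ;python3 -c "
from h import *
snap('wrist','w2.png')
"
```

```text
time: 9.02
ee_pos: [0.537, 0.2211, 0.1931]
eef_rot: [0.675, 0.738, 0.0, 0.0]
ft_force: [-0.5, -0.2, -0.1]
width: 0.0523
grip_force: 0.0
```

View pics/w2.png

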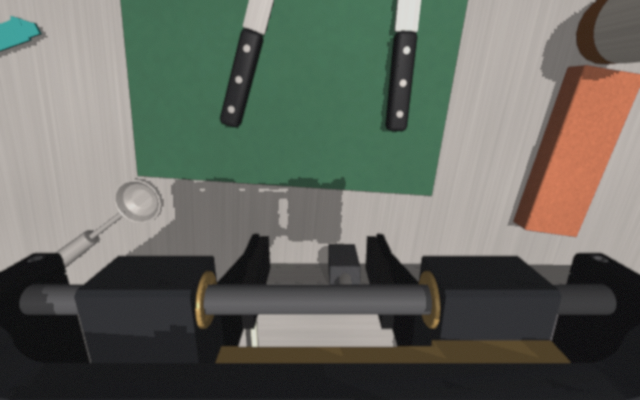

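Knife A handle runs from (405,32) to (397,131), B from (252,31) to (231,124); both as seen from above.

```bash
python3 -c "
from h import *
P=np.load('pics/w2.png.npz');P=(P['p'],P['q'])
f=lambda u,v,z=.032:px2w('wrist',u,v,z,P)
for n,a,b in(('A',(405,32),(397,128)),('B',(252,32),(232,123))):
  a=f(*a);b=f(*b);d=a-b;c=(a+b)/2;y=np.degrees(np.arctan2(d[1],d[0]));print(n,c.round(4),np.linalg.norm(d).round(3),y.round(1));go(c[0],c[1],.016,y)"
```

```text
A [0.6043 0.3171 0.032 ] 0.084 94.3
t 9.07 p [0.5371 0.2207 0.1929] yaw 94.99 tilt [ 0.001 -0.    -1.   ] | turn units 0.08 shift before turn [3.01 2.51 5.9 ] after turn [3.04 2.47 5.9 ]
B [0.4572 0.3067 0.032 ] 0.083 78.1
t 9.07 p [0.5371 0.2207 0.1929] yaw 94.99 tilt [ 0.001 -0.    -1.   ] | turn units 2.11 shift before turn [ 3.09 -2.41  5.89] after turn [ 2.26 -3.2   5.89]
```

```bash
python3 -m crank '[[[1,0.8,0.5],0.1],[[1,0.8,0.5],0],[[1,0.85,0.5],0],[[0,0,1],0],[[0,0,1],0],[[0,0,1],0],[[0,0,0.6],0],[[0,0,0.5],0],[[0,0,0.3],0],[[0,0,0],0]]'; python3 -m crank '[[[0,0,0],0],[[0,0,0],0],[[0,0,0],0],[[0,0,0],0],[[0,0,0],0]]' 0 35;python3 -m crank '[[[0,0,-0.5],0],[[0,0,-1],0],[[0,0,-1],0],[[0,0,-1],0],[[0,0,-1],0],[[0,0,-1],0],[[0,0,0],0]]'
python3 -c "
from h import *
a=np.radians(4.9)
for s in ((-.05,-.032),(.02,-.032)):
  c=np.array([.582,.0117])+np.array([[np.cos(a),-np.sin(a)],[np.sin(a),np.cos(a)]])@(np.array(s)-[.01,0]);print(c);go(c[0],c[1],.016,94.9)"
```

```text
time: 10.32
ee_pos: [0.6025, 0.317, 0.0154]
eef_rot: [0.68, 0.733, -0.0, -0.0]
ft_force: [0.7, 0.4, 0.4]
width: 0.0523
grip_force: 0.0
time: 10.95
ee_pos: [0.603, 0.3172, 0.016]
eef_rot: [0.68, 0.733, 0.0, 0.0]
ft_force: [1.0, -0.5, 3.2]
width: 0.0194
grip_force: 35.0
time: 11.82
ee_pos: [0.6031, 0.3181, 0.1838]
eef_rot: [0.68, 0.733, 0.002, 0.001]
ft_force: [0.6, -0.3, -2.1]
width: 0.0195
grip_force: 35.0
[ 0.52495262 -0.02530806]
t 11.82 p [0.6031 0.3181 0.1838] yaw 94.28 tilt [ 0.004  0.002 -1.   ] | turn units -0.08 shift before turn [-11.23  -3.47   5.56] after turn [-11.19  -3.59   5.56]
[ 0.59469679 -0.01932888]
t 11.82 p [0.6031 0.3181 0.1838] yaw 94.28 tilt [ 0.004  0.002 -1.   ] | turn units -0.08 shift before turn [-11.21  -1.14   5.57] after turn [-11.19  -1.26   5.57]
```

```bash
python3 -m crank '[[[-0.5,0,0],-0.08],[[-1,-0.12,0],0],[[-1,-0.12,0],0],[[-1,-0.12,0],0],[[-1,-0.12,0],0],[[-1,-0.12,0],0],[[-1,-0.12,0],0],[[-1,-0.12,0],0],[[-1,-0.12,0],0],[[-1,-0.12,0],0],[[-1,-0.12,0],0],[[-0.7,-0.1,0],0]]'; python3 -m crank '[[[0,0,0],0],[[0,0,0],0]]'
python3 -c "
from h import *
snap('side','s1.png',(200,120,380,230),4)
go(.5947,-.0193,.017,94.9)"
```

```text
time: 13.32
ee_pos: [0.5909, -0.0242, 0.179]
eef_rot: [0.677, 0.736, -0.001, -0.001]
ft_force: [-0.0, -0.2, -1.6]
width: 0.0195
grip_force: 35.0
time: 13.58
ee_pos: [0.5916, -0.0206, 0.1799]
eef_rot: [0.676, 0.737, -0.0, -0.001]
ft_force: [0.6, 0.2, -2.2]
width: 0.0198
grip_force: 35.0
t 13.62 p [ 0.5918 -0.0201  0.1801] yaw 94.98 tilt [-0.001  0.001 -1.   ] | turn units 0.01 shift before turn [0.01 0.1  5.44] after turn [0.01 0.1  5.44]
```

View pics/s1.png

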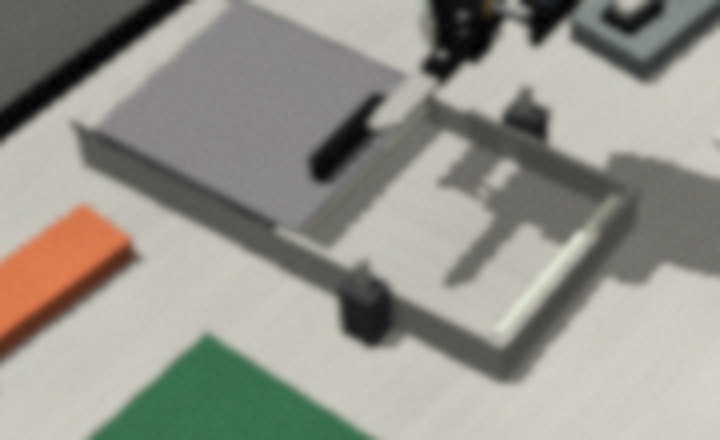

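Cover fully back, chamber clear; the knife blade is seen level over it. Lower and release.

```bash
python3 -m crank '[[[0,0.1,1],0],[[0,0,1],0],[[0,0,1],0],[[0,0,0.8],0],[[0,0,0.6],0],[[0,0,0.5],0],[[0,0,0.3],0],[[0,0,0.2],0],[[0,0,0],0]]'; python3 -m crank '[[[0,0,0],0],[[0,0,0],0],[[0,0,0],0]]' 0.4;python3 -m crank '[[[0,0,-0.3],0],[[0,0,-1],0],[[0,0,-1],0],[[0,0,-1],0],[[0,0,-1],0],[[0,0,-1],0]]'
python3 -c "
from h import *
go(.537,.221,.193,94.9)
go(.4566,.3069,.016,78.0)"
```

```text
time: 14.75
ee_pos: [0.5952, -0.0208, 0.0185]
eef_rot: [0.676, 0.737, -0.0, 0.0]
ft_force: [0.3, -0.2, -1.9]
width: 0.0197
grip_force: 35.0
time: 15.12
ee_pos: [0.5954, -0.0208, 0.0189]
eef_rot: [0.676, 0.737, 0.0, 0.0]
ft_force: [0.3, -0.2, -0.0]
width: 0.0341
grip_force: 0.0
time: 15.88
ee_pos: [0.5951, -0.0207, 0.1793]
eef_rot: [0.676, 0.737, 0.0, 0.0]
ft_force: [0.0, -1.2, -0.1]
width: 0.0352
grip_force: 0.0
t 15.88 p [ 0.5951 -0.0207  0.1793] yaw 94.91 tilt [ 0.001 -0.    -1.   ] | turn units 0.0 shift before turn [ 8.19 -1.24 -0.46] after turn [ 8.19 -1.24 -0.46]
t 15.88 p [ 0.5951 -0.0207  0.1793] yaw 94.91 tilt [ 0.001 -0.    -1.   ] | turn units 2.11 shift before turn [11.28 -3.67  5.44] after turn [ 9.72 -6.79  5.44]
```

```bash
python3 -m crank '[[[0,0,0],0.7],[[0,0,0],0.7],[[0,0,0],0.71],[[0.8,-0.8,0],0],[[0.9,-0.9,0],0],[[0.9,-0.9,0],0],[[0.9,-0.9,0],0],[[0.9,-0.9,0],0],[[0.9,-0.9,0],0],[[0.9,-0.9,0],0],[[0.8,-0.59,0],0],[[0,0,0],0]]' 0.6; python3 -c "
from h import *
P=snap('wrist','w3.png');im=cv2.imread('pics/raw_w3.png');c=w2px('wrist',(.4566,.3069,.032),P);print(c)
m=((im.max(2)<60)*255).astype(np.uint8);m[235:]=0
n,l,s,ce=cv2.connectedComponentsWithStats(m)
for i in range(1,n):
  if s[i,4]>300:
    k=(l==i).astype(np.uint8);(rc)=cv2.minAreaRect(cv2.findContours(k,0,2)[0][0]);print(s[i],rc)
    b=np.array(px2w('wrist',*rc[0],.032,P));print(b)
go(.4566,.3069,.016,78.0)"
```

```text
time: 17.38
ee_pos: [0.4383, 0.2293, 0.1784]
eef_rot: [0.776, 0.631, 0.001, 0.0]
ft_force: [-0.2, 0.3, 0.1]
width: 0.0521
grip_force: 0.0
[321.48149929  93.15736673]
[ 307   42   25  103 1797] ((319.0281677246094, 92.98689270019531), (22.15812110900879, 102.32164001464844), 1.5911402702331543)
[0.45448254 0.30749105 0.032     ]
t 17.43 p [0.4391 0.2277 0.1781] yaw 78.15 tilt [ 0.001 -0.    -1.   ] | turn units 0.02 shift before turn [2.7  0.02 5.4 ] after turn [2.7  0.02 5.4 ]
```

```bash
python3 -m crank '[[[0.9,-0.03,0.4],0],[[0.9,0,0.5],0],[[0.9,0,0.5],0],[[0,0,1],0],[[0,0,1],0],[[0,0,0.8],0],[[0,0,0.6],0],[[0,0,0.4],0],[[0,0,0.2],0],[[0,0,0],0]]'; python3 -m crank '[[[0,0,0],0],[[0,0,0],0],[[0,0,0],0],[[0,0,0],0],[[0,0,0],0]]' 0 35;python3 -m crank '[[[0,0,-0.5],0],[[0,0,-1],0],[[0,0,-1],0],[[0,0,-1],0],[[0,0,-1],0],[[0,0,-1],0],[[0,0,0],0]]'
python3 -c "
from h import *
go(.525,-.0253,.016,94.9)"
```

```text
time: 18.68
ee_pos: [0.4556, 0.3064, 0.0156]
eef_rot: [0.777, 0.629, 0.0, 0.0]
ft_force: [-0.7, 1.1, 0.3]
width: 0.052
grip_force: 0.0
time: 19.3
ee_pos: [0.4555, 0.3064, 0.0156]
eef_rot: [0.777, 0.629, 0.0, 0.0]
ft_force: [0.2, -0.5, 1.1]
width: 0.02
grip_force: 34.7
time: 20.18
ee_pos: [0.4561, 0.3074, 0.1834]
eef_rot: [0.777, 0.63, 0.002, 0.0]
ft_force: [-0.9, -0.6, -1.6]
width: 0.0198
grip_force: 34.7
t 20.18 p [0.4561 0.3074 0.1834] yaw 78.04 tilt [ 0.004  0.002 -1.   ] | turn units -2.11 shift before turn [-10.39   4.53   5.57] after turn [-11.25   1.32   5.57]
```

```bash
python3 -m crank '[[[0,0,0],-0.7],[[0,0,0],-0.7],[[0,0,0],-0.71],[[-0.7,0.1,0],0],[[-1,0.15,0],0],[[-1,0.15,0],0],[[-1,0.15,0],0],[[-1,0.15,0],0],[[-1,0.15,0],0],[[-1,0.15,0],0],[[-1,0.15,0],0],[[-1,0.15,0],0]]'>/dev/null; python3 -m crank '[[[-1,0.1,0],0],[[-1,0.07,0],0],[[-0.55,0,0],0],[[0,0,0],0],[[0,0,0],0]]'
python3 -c "
from h import *
P=snap('wrist','w4.png');snap('side','s2.png',(200,120,380,230),4)
go(.525,-.0253,.017,94.9)"
```

```text
time: 22.3
ee_pos: [0.528, -0.0246, 0.1805]
eef_rot: [0.676, 0.737, 0.0, -0.0]
ft_force: [-0.5, 0.1, -0.5]
width: 0.0198
grip_force: 34.7
t 22.4 p [ 0.5281 -0.0247  0.1806] yaw 95.01 tilt [ 0.  0. -1.] | turn units 0.01 shift before turn [-0.01 -0.1   5.45] after turn [-0.01 -0.1   5.45]
```

View pics/s2.png

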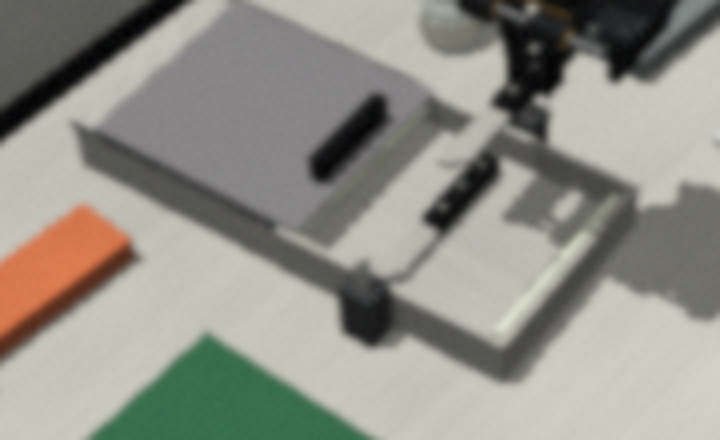

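First knife lies flat in the chamber at crop (450,200), the second hangs level above; lower it.

```bash
python3 -m crank '[[[0,-0.1,1],0],[[0,0,1],0],[[0,0,1],0],[[0,0,0.8],0],[[0,0,0.6],0],[[0,0,0.5],0],[[0,0,0.3],0],[[0,0,0.2],0],[[0,0,0],0]]'; python3 -m crank '[[[0,0,0],0],[[0,0,0],0],[[0,0,0],0]]' 0.4;python3 -m crank '[[[0,0,-0.3],0],[[0,0,-1],0],[[0,0,-1],0],[[0,0,-1],0],[[0,0,-1],0],[[0,0,-0.5],0],[[0,0,0],0]]'
python3 -c "
from h import *
go(.6781,.0195,.057,95)"
```

```text
time: 23.52
ee_pos: [0.5252, -0.0264, 0.0185]
eef_rot: [0.676, 0.737, -0.0, -0.0]
ft_force: [0.3, -0.1, -1.6]
width: 0.0197
grip_force: 34.7
time: 23.9
ee_pos: [0.5254, -0.0265, 0.0189]
eef_rot: [0.676, 0.737, 0.0, 0.0]
ft_force: [-0.2, -0.7, 0.5]
width: 0.0338
grip_force: 0.0
time: 24.78
ee_pos: [0.5256, -0.0265, 0.1633]
eef_rot: [0.676, 0.737, 0.0, 0.001]
ft_force: [-0.5, -0.6, -0.4]
width: 0.0347
grip_force: 0.0
t 24.77 p [ 0.5256 -0.0265  0.1633] yaw 94.89 tilt [ 0.002 -0.001 -1.   ] | turn units -0.01 shift before turn [1.1  5.19 3.55] after turn [1.09 5.19 3.55]
```

```bash
python3 -m crank '[[[0.2,0.8,0],0],[[0.3,1,0],0],[[0.3,1,0],0],[[0.3,1,0],0],[[0,1,0],0],[[0,0.4,0],0],[[0,0,0],0],[[0,0,0],0]]' 0.5
python3 -c "
from h import *
snap('side','s3.png',(200,120,380,230),4)
go(.6781,.0195,.057,95)"
```

```text
time: 25.78
ee_pos: [0.677, 0.0196, 0.1623]
eef_rot: [0.676, 0.737, -0.0, -0.0]
ft_force: [0.3, -0.2, -0.3]
width: 0.0436
grip_force: 0.0
t 25.82 p [0.6771 0.0195 0.1626] yaw 94.9 tilt [-0.    -0.001 -1.   ] | turn units -0.01 shift before turn [-0.    0.03  3.52] after turn [-0.    0.03  3.52]
```

View pics/s3.png

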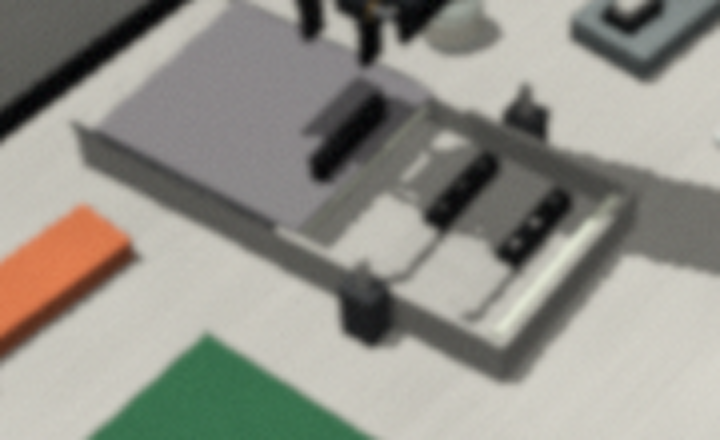

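Both knives lie flat in the chamber. Grip the bar and shut the cover.

```bash
python3 -m crank '[[[0,0.03,0.8],0],[[0,0,0.8],0],[[0,0,0.7],0],[[0,0,0.6],0],[[0,0,0.4],0],[[0,0,0.2],0],[[0,0,0],0]]'; python3 -m crank '[[[0,0,0],0],[[0,0,0],0],[[0,0,0],0],[[0,0,0],0],[[0,0,0],0]]' 0 25
python3 -m crank '[[[0,-0.5,0],0],[[0,-0.6,0],0],[[0,-0.6,0],0],[[0,-0.6,0],0],[[0,-0.6,0],0],[[0,-0.6,0],0],[[0,-0.6,0],0],[[0,-0.6,0],0],[[0,-0.6,0],0],[[0,-0.6,0],0],[[0,-0.5,0],0],[[0,0,0],0]]' ; python3 -m crank '[[[0,-0.1,0],0],[[0,0,0],0],[[0,0,0],0]]'
```

```text
time: 26.7
ee_pos: [0.6787, 0.02, 0.0575]
eef_rot: [0.676, 0.737, -0.0, -0.0]
ft_force: [0.9, 0.2, 1.4]
width: 0.0432
grip_force: 0.0
time: 27.32
ee_pos: [0.6781, 0.0198, 0.0577]
eef_rot: [0.676, 0.737, -0.001, -0.0]
ft_force: [-5.8, -0.8, 4.4]
width: 0.0136
grip_force: 25.0
time: 28.82
ee_pos: [0.4888, 0.0038, 0.058]
eef_rot: [0.676, 0.737, 0.002, 0.002]
ft_force: [9.7, 3.0, -8.1]
width: 0.0136
grip_force: 25.0
time: 29.2
ee_pos: [0.4888, 0.0038, 0.0581]
eef_rot: [0.676, 0.737, 0.004, 0.003]
ft_force: [25.2, 3.0, -24.2]
width: 0.014
grip_force: 25.0
```

```bash
python3 -m crank '[[[0,0,0],0],[[0,0,0],0],[[0,0,-0.5],0],[[0,0,-1],0],[[0,0,-1],0],[[0,0,-1],0],[[0,0,-1],0],[[0,0,-0.4],0],[[0,0,0],0.8],[[0,0,0],0.8],[[0,0,0],0]]' 0.5; python3 -c "
from h import *
go(.43,-.41,.2,82)"
```

```text
time: 30.58
ee_pos: [0.4841, 0.0033, 0.2043]
eef_rot: [0.754, 0.657, -0.0, -0.0]
ft_force: [0.7, -0.4, -0.3]
width: 0.0435
grip_force: 0.0
t 30.57 p [0.4841 0.0033 0.2043] yaw 82.15 tilt [-0.001 -0.    -1.   ] | turn units 0.02 shift before turn [-13.89   0.1    0.15] after turn [-13.89   0.13   0.15]
```

```bash
python3 -m crank '[[[-0.8,0,0],0],[[-1,0,0],0],[[-1,0,0],0],[[-1,0,0],0],[[-1,0,0],0],[[-1,0,0],0],[[-1,0,0],0],[[-1,0,0],0],[[-1,0,0],0],[[-1,0,0],0],[[-1,0,0],0],[[-1,0,0],0]]'>/dev/null; python3 -m crank '[[[-1,0,0],0],[[-1,0,0],0],[[0,0,0],0],[[0,0,0],0]]'; python3 -c "
from h import *
snap('wrist','w5.png');cv2.imwrite('pics/top_f.png',vision.camera('top')[:,:,::-1])"
```

```text
time: 32.58
ee_pos: [0.4278, -0.4059, 0.2043]
eef_rot: [0.753, 0.658, 0.0, -0.0]
ft_force: [-0.0, 0.4, -0.8]
width: 0.0435
grip_force: 0.0
```

View pics/w5.png

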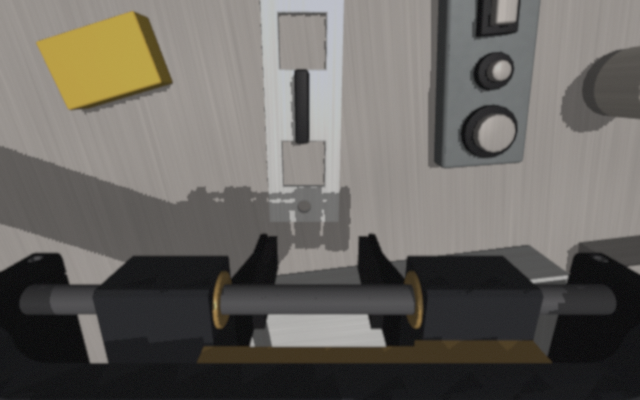

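Wrist view: frame bar from (302,70) to (302,143), right hole at (304,207); key tops: large (494,130), small (499,69), oblong (507,9).

```bash
python3 -c "
from h import *
P=np.load('pics/w5.png.npz');P=(P['p'],P['q'])
f=lambda u,v,z:px2w('wrist',u,v,z,P).round(4)
a,b=f(302,70,.04),f(302,143,.04);d=a-b;print('bar',(a+b)/2,np.linalg.norm(d),np.degrees(np.arctan2(d[1],d[0])))
print('hole',f(304,207,.008));a,b=f(263,0,.008),f(271,220,.008);d=a-b;print('edgeL',np.degrees(np.arctan2(d[1],d[0])));a,b=f(343,0,.008),f(338,222,.008);d=a-b;print('edgeR',np.degrees(np.arctan2(d[1],d[0])))
for n,u,v in(('large',494,130),('small',499,69),('bar',507,9)):print(n,f(u,v,.04))
go(.419,-.334,.016,82)"
```

```text
bar [ 0.4204 -0.3379  0.04  ] 0.06757425545279802 81.31830190861561
hole [ 0.4043 -0.4492  0.008 ]
edgeL 81.67374105939375
edgeR 82.03582864027383
large [ 0.6029 -0.3843  0.04  ]
small [ 0.6062 -0.3285  0.04  ]
bar [ 0.6117 -0.2794  0.04  ]
t 32.67 p [ 0.428  -0.4057  0.2046] yaw 82.24 tilt [ 0.  0. -1.] | turn units 0.03 shift before turn [ 2.33 -0.62  6.29] after turn [ 2.32 -0.63  6.29]
```

```bash
python3 -m crank '[[[0.8,-0.2,0.3],0.04],[[0.8,-0.2,0.5],0],[[0.6,-0.16,0.5],0],[[0,0,1],0],[[0,0,1],0],[[0,0,1],0],[[0,0,0.8],0],[[0,0,0.6],0],[[0,0,0.4],0],[[0,0,0.25],0],[[0,0,0],0]]'; python3 -m crank '[[[0,0,0],0],[[0,0,0],0],[[0,0,0],0],[[0,0,0],0],[[0,0,0],0]]' 0 55; python3 -c "
from h import *
go(.582,.0117,.2,94.9)"
```

```text
time: 34.05
ee_pos: [0.4202, -0.3391, 0.014]
eef_rot: [0.756, 0.655, 0.0, -0.0]
ft_force: [-0.5, 0.4, -0.6]
width: 0.0434
grip_force: 0.0
time: 34.67
ee_pos: [0.4204, -0.3392, 0.0142]
eef_rot: [0.756, 0.655, 0.0, 0.0]
ft_force: [0.8, 0.1, 1.1]
width: 0.0139
grip_force: 55.0
t 34.67 p [ 0.4204 -0.3392  0.0142] yaw 81.79 tilt [ 0. -0. -1.] | turn units -1.64 shift before turn [12.35  3.66 -6.19] after turn [11.19  6.37 -6.19]
```

```bash
python3 -m crank '[[[0,0,-0.4],0],[[0,0,-0.8],0],[[0,0,-1],0],[[0,0,-1],0],[[0,0,-1],0],[[0,0,-0.8],0],[[0,0,0],-0.5],[[0,0,0],-0.6],[[0,0,0],-0.54],[[0,0,0],0],[[0,0,0],0]]'; python3 -c "
from h import *
go(.582,.0117,.164,94.9)"
```

```text
time: 36.05
ee_pos: [0.42, -0.339, 0.1641]
eef_rot: [0.677, 0.736, -0.0, -0.0]
ft_force: [-0.3, -0.3, -4.1]
width: 0.0134
grip_force: 55.0
t 36.05 p [ 0.42   -0.339   0.1641] yaw 94.81 tilt [-0.  0. -1.] | turn units -0.01 shift before turn [11.2   6.36  0.  ] after turn [11.19  6.38  0.  ]
```

```bash
python3 -m crank '[[[0.6,0.3,0],0],[[0.9,0.5,0],0],[[0.9,0.5,0],0],[[0.9,0.5,0],0],[[0.9,0.5,0],0],[[0.9,0.5,0],0],[[0.9,0.5,0],0],[[0.9,0.5,0],0],[[0.9,0.5,0],0],[[0.9,0.5,0],0],[[0.9,0.5,0],0],[[0.9,0.5,0],0]]'>/dev/null; python3 -m crank '[[[0.5,0.35,0],0],[[0.2,0.22,0],0],[[0,0,0],0],[[0,0,0],0],[[0,0,0],0]]'; python3 -c "
from h import *
go(.582,.0117,.164,94.9)
snap('wrist','w6.png');snap('side','s4.png')
c=np.vstack([cv2.resize(cv2.imread('pics/raw_w6.png')[0:270,220:520],(600,540))]);cv2.imwrite('pics/c6.png',c)"
```

```text
time: 38.17
ee_pos: [0.5817, 0.0109, 0.1641]
eef_rot: [0.677, 0.736, -0.0, 0.0]
ft_force: [-0.4, 0.1, -3.3]
width: 0.0137
grip_force: 55.0
t 38.17 p [0.5817 0.0109 0.1641] yaw 94.82 tilt [-0.    -0.001 -1.   ] | turn units -0.01 shift before turn [0.03 0.01 0.  ] after turn [0.03 0.01 0.  ]
```

View pics/c6.png

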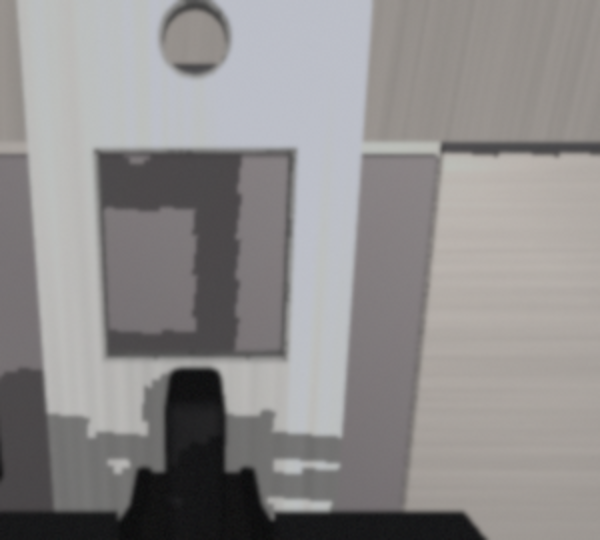

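```bash
python3 -c "
from h import *
im=cv2.imread('pics/raw_w1.png')
a=cv2.resize(im[90:140,375:445],(700,500),interpolation=cv2.INTER_CUBIC)
c=np.zeros((600,800,3),np.uint8)
c[:400,:560]=cv2.resize(im[95:135,380:436],(560,400),interpolation=cv2.INTER_CUBIC)
c[400:,:400]=cv2.resize(im[308:333,370:420],(400,200),interpolation=cv2.INTER_CUBIC)
t=cv2.imread('pics/top0.png')
c[:240,560:]=cv2.resize(t[152:176,301:325],(240,240),interpolation=cv2.INTER_CUBIC)
c[240:480,560:]=cv2.resize(t[147:171,368:392],(240,240),interpolation=cv2.INTER_CUBIC)
cv2.imwrite('pics/pins.png',c)
P=np.load('pics/w6.png.npz');P=(P['p'],P['q'])
h=px2w('wrist',317.5,18.5,.158,P);print(h, R.from_quat(P[1]).inv().apply(h-P[0]))"
```

```text
[0.57051901 0.12455967 0.158     ] [ 0.11419495 -0.00159378  0.00598365]
```

View pics/pins.png

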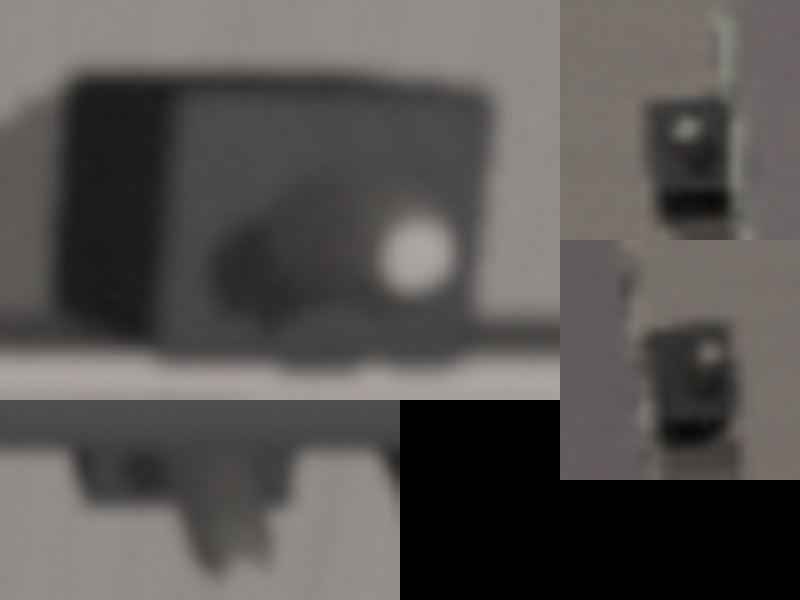

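```bash
python3 -c "
from h import *
P=np.load('pics/w1.png.npz');P=(P['p'],P['q'])
print(px2w('wrist',421.5,120.5,.085,P),px2w('wrist',400,329,.085,P))
a,b=px2w('top',313.6,164.7,.085),px2w('top',383,158.2,.085);print(a,b,(a+b)/2,np.linalg.norm(a-b),np.degrees(np.arctan2(*(a-b)[1::-1])))"
```

```text
[0.57264291 0.12109992 0.085     ] [ 0.59079402 -0.10140554  0.085     ]
[0.57153416 0.12050643 0.085     ] [ 0.59020838 -0.10292453  0.085     ] [0.58087127 0.00879095 0.085     ] 0.22420998878858664 94.77763943010532
```

```bash
python3 -c "
from h import *
m=vision.camera_model('wrist');print(m);P=np.load('pics/w6.png.npz');P=(P['p'],P['q'])
print(P); h=px2w('wrist',317.5,18.5,.158,P);M=R.from_quat(P[1]);print(M.as_matrix(),h,h-P[0],M.inv().apply(h-P[0]));go(.5815,.0080,.1,94.8)"
```

```text
{'vertical_fov': 62.30044725727321, 'cx': 317.4001224661899, 'cy': 195.24556147941883, 'hand_eye': array([[-1.29496096e-03, -9.52576719e-01, -3.04295772e-01,
         8.31773319e-02],
       [ 9.99997080e-01, -6.12738476e-04, -2.33745203e-03,
        -1.33470766e-03],
       [ 2.04014866e-03, -3.04297910e-01,  9.52574732e-01,
        -1.63128974e-01],
       [ 0.00000000e+00,  0.00000000e+00,  0.00000000e+00,
         1.00000000e+00]])}
(array([0.58170605, 0.0109064 , 0.16405111]), array([ 6.76736999e-01,  7.36224792e-01, -2.40826998e-04,  1.80882526e-04]))
[[-8.40540041e-02  9.96461199e-01 -5.96126802e-05]
 [ 9.96461025e-01  8.40539535e-02 -5.99425408e-04]
 [-5.92293479e-04 -1.09785818e-04 -9.99999819e-01]] [0.57051901 0.12455967 0.158     ] [-0.01118704  0.11365327 -0.00605111] [ 0.11419495 -0.00159378  0.00598365]
t 38.27 p [0.5818 0.0113 0.1641] yaw 94.85 tilt [ 0. -0. -1.] | turn units 0.01 shift before turn [-0.11 -0.02  2.14] after turn [-0.11 -0.02  2.14]
```

```bash
python3 -m crank '[[[-0.1,0,0.5],0],[[0,0,0.7],0],[[0,0,0.5],0],[[0,0,0.2],0],[[0,0,0],0],[[0,0,0],0],[[0,0,0],0]]'; python3 -c "
from h import *
P=snap('wrist','w7.png',(270,0,370,60),8);print(P[0],yaw());p=P[0];M=R.from_quat(P[1])
print('model',vision.camera_model('wrist')['hand_eye'][:,3])
for a in(.112,.1135):
  h=M.apply([a,0,0])+p; u=p[2]-.0142; print(w2px('wrist',[h[0],h[1],u+.008],P),w2px('wrist',[h[0],h[1],u],P),w2px('wrist',[h[0],h[1],.085],P))
print(vision.camera_model('wrist')['hand_eye'][:,3])"
```

```text
time: 39.15
ee_pos: [0.5825, 0.009, 0.1076]
eef_rot: [0.676, 0.737, 0.0, 0.0]
ft_force: [0.8, -0.2, -4.3]
width: 0.0134
grip_force: 55.0
[0.5825129  0.00901705 0.10763252] 94.89626087540186
model [ 0.08317864 -0.00133465 -0.16313013  1.        ]
[320.95118444  23.88784318] [320.79941672  27.00800023] [320.65433439  29.99071389]
[320.95762572  20.26362147] [320.80511636  23.56567468] [320.65936583  26.72138938]
[ 0.08317864 -0.00133465 -0.16313013  1.        ]
```

View pics/w7.png

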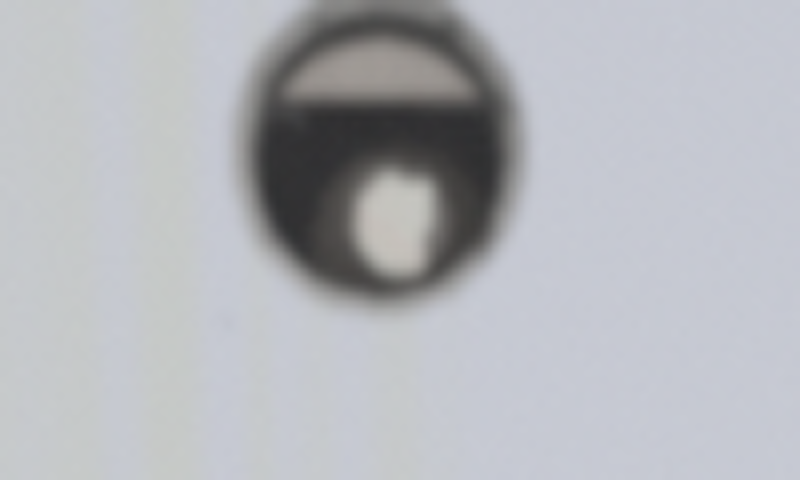

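Through the hole: rim centre crop (382,165), pin tip (397,222), so about 1 mm off along tool y. Correct and lower.

```bash
python3 -m crank '[[[-0.01,0.03,0],0],[[0,0,0.15],0],[[0,0,0.2],0],[[0,0,0.2],0],[[0,0,0],0],[[0,0,0],0]]'; python3 -m crank '[[[0,0,0.2],0],[[0,0,0.2],0],[[0,0,0],0],[[0,0,0],0]]'
```

```text
time: 39.95
ee_pos: [0.5831, 0.0088, 0.0906]
eef_rot: [0.676, 0.737, 0.0, 0.0]
ft_force: [-0.1, 0.6, -3.9]
width: 0.0139
grip_force: 55.0
time: 40.45
ee_pos: [0.5831, 0.0088, 0.0786]
eef_rot: [0.676, 0.737, 0.0, 0.0]
ft_force: [-0.2, -0.6, -4.9]
width: 0.0139
grip_force: 55.0
```

```bash
python3 -m crank '[[[0,0,0.15],0],[[0,0,0.1],0],[[0,0,0.05],0],[[0,0,0],0],[[0,0,0],0]]'; python3 -m crank '[[[0,0,0],0],[[0,0,0],0],[[0,0,0],0],[[0,0,0],0]]' 0.5; python3 -m crank '[[[0,0,-0.5],0],[[0,0,-1],0],[[0,0,-1],0],[[0,0,-1],0],[[0,0,-0.5],0],[[0,0,0],0]]'; python3 -c "
from h import *
go(.6039,-.332,.165,94.9)"
```

```text
time: 41.08
ee_pos: [0.5831, 0.0088, 0.0696]
eef_rot: [0.676, 0.737, 0.0, 0.0]
ft_force: [0.5, -0.4, -5.3]
width: 0.0131
grip_force: 55.0
time: 41.58
ee_pos: [0.5832, 0.0088, 0.0697]
eef_rot: [0.676, 0.737, 0.0, 0.0]
ft_force: [0.4, -0.1, 0.3]
width: 0.0414
grip_force: 0.0
time: 42.32
ee_pos: [0.5835, 0.0088, 0.1905]
eef_rot: [0.676, 0.737, 0.001, 0.001]
ft_force: [-0.9, 0.0, -1.2]
width: 0.0434
grip_force: 0.0
t 42.33 p [0.5835 0.0088 0.1905] yaw 94.9 tilt [ 0.002 -0.    -1.   ] | turn units 0.0 shift before turn [-11.38  -0.3    0.86] after turn [-11.38  -0.3    0.86]
```

```bash
python3 -m crank '[[[-0.4,0,0],0],[[-1,0,0],0],[[-1,0,0],0],[[-1,0,0],0],[[-1,0,0],0],[[-1,0,0],0],[[-1,0,0],0],[[-1,-0.1,0],0],[[-1,-0.1,0],0],[[-1,-0.1,0],0],[[-1,0,0],0],[[-1,0,0],0]]' 0 >/dev/null; python3 -m crank '[[[-1,0,0],0],[[-1,0,0],0],[[-0.7,0,0],0],[[0,0,0],0],[[0,0,0],0]]'; python3 -c "
from h import *
snap('wrist','w8.png');snap('side','s5.png',(200,120,380,230),2)
a=cv2.imread('pics/raw_w8.png')[0:245,60:620];b=cv2.imread('pics/s5.png')
c=np.zeros((490,560,3),np.uint8);c[:245]=a;c[245:465,:360]=b;cv2.imwrite('pics/c8.png',c)
go(.6039,-.332,.06,94.9)"
```

```text
time: 44.45
ee_pos: [0.6101, -0.4124, 0.1887]
eef_rot: [0.676, 0.737, 0.0, -0.001]
ft_force: [0.2, 0.4, 0.1]
width: -0.0002
grip_force: 0.0
t 44.55 p [ 0.6104 -0.4122  0.1895] yaw 94.99 tilt [-0.  0. -1.] | turn units 0.01 shift before turn [2.68 0.02 4.32] after turn [2.68 0.01 4.32]
```

View pics/c8.png

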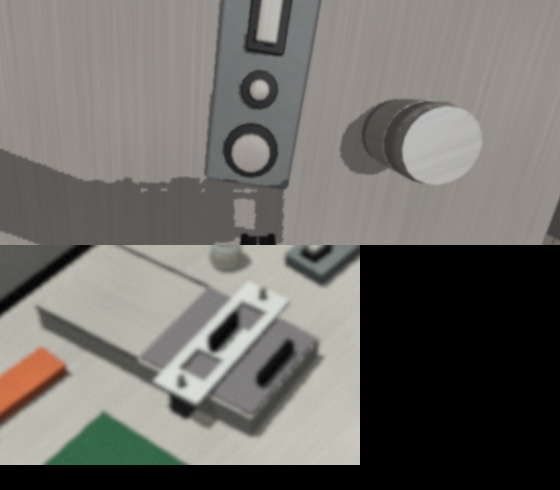

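The frame sits flat over both pins with the cover shut. Wrist view, full-image pixels: small key (320,90), oblong (329,19), large (311,153).

```bash
python3 -c "
from h import *
P=np.load('pics/w8.png.npz');P=(P['p'],P['q'])
for n,u,v in(('small',320,90),('bar',329,19),('large',311,153)):
  k=px2w('wrist',u,v,.04,P);print(n,k);go(k[0],k[1],.05,94.9)"
```

```text
small [ 0.60315641 -0.32972519  0.04      ]
t 44.55 p [ 0.6104 -0.4122  0.1895] yaw 94.99 tilt [-0.  0. -1.] | turn units 0.01 shift before turn [ 2.76 -0.    4.65] after turn [ 2.76 -0.01  4.65]
bar [ 0.60574172 -0.27206736  0.04      ]
t 44.55 p [ 0.6104 -0.4122  0.1895] yaw 94.99 tilt [-0.  0. -1.] | turn units 0.01 shift before turn [4.66 0.25 4.65] after turn [4.66 0.24 4.65]
large [ 0.59961756 -0.38730866  0.04      ]
t 44.55 p [ 0.6104 -0.4122  0.1895] yaw 94.99 tilt [-0.  0. -1.] | turn units 0.01 shift before turn [ 0.85 -0.29  4.65] after turn [ 0.85 -0.29  4.65]
```

```bash
python3 -m crank '[[[0.9,0,0.3],0],[[0.9,0,0.6],0],[[0.9,0,0.8],0],[[0,0,1],0],[[0,0,1],0],[[0,0,0.6],0],[[0,0,0.35],0],[[0,0,0],0],[[0,0,0],0]]'; python3 -m crank '[[[0,0,0.2],0],[[0,0,0.15],0],[[0,0,0.1],0],[[0,0,0.1],0],[[0,0,0],0],[[0,0,0],0]]'
```

```text
time: 45.68
ee_pos: [0.6039, -0.3329, 0.0513]
eef_rot: [0.676, 0.737, 0.0, 0.001]
ft_force: [-0.4, 1.0, 2.1]
width: 0.0005
grip_force: 1.0
time: 46.42
ee_pos: [0.6049, -0.3334, 0.0449]
eef_rot: [0.676, 0.736, -0.001, 0.003]
ft_force: [-37.3, 14.6, 82.4]
width: 0.0008
grip_force: 41.8
```

```bash
python3 -m crank '[[[0,0,-0.3],0],[[0,0,-0.5],0],[[0,0,-0.5],0],[[0,0,0],0]]'; python3 -c "
from h import *
s=sensors.read_state();print(s['ft_force'])
P=np.load('pics/w8.png.npz');P=(P['p'],P['q'])
for n,u,v in(('small',320,90),('bar',329,19),('large',311,153)):
  k=px2w('wrist',u,v,.051,P);print(n,k);go(k[0],k[1],.056,94.9)
B=lambda u,v,z:px2w('top',400+u/4,95+v/4,z)
for n,u,v in(('bar',132,244),('small',200,247),('large',265,248)):print(n,B(u,v,.051))
go(.604,-.333,.0465)"
```

```text
time: 46.92
ee_pos: [0.604, -0.3332, 0.0737]
eef_rot: [0.676, 0.737, 0.0, 0.001]
ft_force: [0.1, -0.2, 0.1]
width: 0.0002
grip_force: 0.0
[ 0.06109942 -0.17028682  0.08084684]
small [ 0.60310901 -0.32973516  0.051     ]
t 46.92 p [ 0.604  -0.3332  0.0737] yaw 94.89 tilt [ 0.002 -0.001 -1.   ] | turn units -0.0 shift before turn [ 0.12 -0.02  0.59] after turn [ 0.12 -0.02  0.59]
bar [ 0.60560293 -0.27411055  0.051     ]
t 46.92 p [ 0.604  -0.3332  0.0737] yaw 94.89 tilt [ 0.002 -0.001 -1.   ] | turn units -0.0 shift before turn [1.96 0.22 0.59] after turn [1.96 0.22 0.59]
large [ 0.59969516 -0.38528815  0.051     ]
t 46.92 p [ 0.604  -0.3332  0.0737] yaw 94.89 tilt [ 0.002 -0.001 -1.   ] | turn units -0.0 shift before turn [-1.72 -0.29  0.59] after turn [-1.72 -0.29  0.59]
bar [ 0.60261573 -0.27445321  0.051     ]
small [ 0.59945968 -0.33048416  0.051     ]
large [ 0.5980121  -0.38406624  0.051     ]
t 46.92 p [ 0.604  -0.3332  0.0737] yaw 94.89 tilt [ 0.002 -0.001 -1.   ] | turn units 0.0 shift before turn [ 0.01 -0.    0.91] after turn [ 0.01 -0.    0.91]
```

```bash
python3 -m crank '[[[0.06,-0.06,0.3],0],[[0,0,0.3],0],[[0,0,0.1],0],[[0,0,0.1],0],[[0,0,0],0]]'; python3 -m crank '[[[0,0,0.07],0],[[0,0,0],0]]'; python3 -m crank '[[[0,0,0.05],0],[[0,0,0.02],0],[[0,0,0],0],[[0,0,0],0]]'
```

```text
time: 47.55
ee_pos: [0.6012, -0.331, 0.0485]
eef_rot: [0.676, 0.737, -0.0, -0.0]
ft_force: [-2.3, 0.6, 3.0]
width: 0.0002
grip_force: 1.8
time: 47.8
ee_pos: [0.6015, -0.3312, 0.0467]
eef_rot: [0.676, 0.737, 0.0, 0.0]
ft_force: [-2.3, 0.9, 5.0]
width: 0.0005
grip_force: 2.4
time: 48.3
ee_pos: [0.6016, -0.3312, 0.0463]
eef_rot: [0.676, 0.737, -0.0, 0.001]
ft_force: [-7.3, 2.9, 17.0]
width: 0.0005
grip_force: 8.7
```

```bash
python3 -m crank '[[[0,0,-0.3],0],[[0,0,-0.6],0],[[0.5,0.08,0],0],[[0.9,0.08,0],0],[[0.5,0.08,0],0],[[0,0,0],0],[[0,0,0],0]]'; python3 -c "
from h import *
go(.604,-.2745,.0460)"
```

```text
time: 49.18
ee_pos: [0.6035, -0.2748, 0.0712]
eef_rot: [0.677, 0.736, -0.0, 0.0]
ft_force: [-0.5, 0.1, 1.0]
width: 0.0005
grip_force: 0.0
t 49.17 p [ 0.6035 -0.2748  0.0712] yaw 94.85 tilt [-0.    -0.001 -1.   ] | turn units 0.0 shift before turn [0.01 0.02 0.84] after turn [0.01 0.02 0.84]
```

```bash
python3 -m crank '[[[0,0,0.3],0],[[0,0,0.3],0],[[0,0,0.1],0],[[0,0,0.08],0],[[0,0,0],0]]'; python3 -m crank '[[[0,0,0.06],0],[[0,0,0.04],0],[[0,0,0],0],[[0,0,0],0]]'
```

```text
time: 49.8
ee_pos: [0.6035, -0.2741, 0.0481]
eef_rot: [0.676, 0.737, -0.0, 0.0]
ft_force: [-2.5, -1.5, 4.1]
width: 0.0007
grip_force: 2.0
time: 50.3
ee_pos: [0.6038, -0.274, 0.0464]
eef_rot: [0.676, 0.737, -0.0, 0.001]
ft_force: [-7.4, -0.4, 14.6]
width: 0.0003
grip_force: 7.0
```

```bash
python3 -m crank '[[[0,0,-0.3],0],[[0,0,-0.7],0],[[-0.8,-0.1,0],0],[[-1,-0.15,0],0],[[-1,-0.12,0],0],[[-0.86,-0.1,0],0],[[0,0,0],0],[[0,0,0],0]]'; python3 -c "
from h import *
go(.599,-.3847,.0460)"
```

```text
time: 51.3
ee_pos: [0.599, -0.3841, 0.0747]
eef_rot: [0.676, 0.737, 0.0, -0.0]
ft_force: [0.5, 0.1, 0.6]
width: 0.0002
grip_force: 0.0
t 51.3 p [ 0.599  -0.3841  0.0747] yaw 94.91 tilt [-0.     0.001 -1.   ] | turn units 0.0 shift before turn [-0.02 -0.    0.96] after turn [-0.02 -0.    0.96]
```

```bash
python3 -c "
from h import *
a=cv2.imread('pics/raw_s5.png');b=vision.camera('side')[:,:,::-1]
d=cv2.absdiff(a,np.ascontiguousarray(b)).max(2)[120:225,200:350];print((d>40).sum(),np.argwhere(d>40)[:5])"
```

```text
0 []
```

```bash
python3 -m crank '[[[-0.02,0,0.3],0],[[0,0,0.3],0],[[0,0,0.2],0],[[0,0,0],0],[[0,0,0],0]]'
```

```text
time: 51.98
ee_pos: [0.5992, -0.3848, 0.0513]
eef_rot: [0.676, 0.737, 0.0, 0.0]
ft_force: [-1.3, 1.8, 2.2]
width: 0.0004
grip_force: 1.0
```

```bash
python3 -m crank '[[[0,0,0.12],0],[[0,0,0.09],0],[[0,0,0],0],[[0,0,0],0]]'; python3 -m crank '[[[0,0,-0.3],0],[[0,0,-0.8],0],[[0,0,-1],0],[[0,0,-1],0],[[0,0,-1],0],[[0,0,0],0],[[0,0,0],0],[[0,0,0],0],[[0,0,0],0]]'; python3 -c "
from h import *
a=cv2.imread('pics/raw_s5.png');b=vision.camera('side')[:,:,::-1]
d=cv2.absdiff(a,np.ascontiguousarray(b)).max(2)[120:225,200:350];print((d>40).sum())"
```

```text
time: 52.48
ee_pos: [0.5995, -0.3851, 0.0464]
eef_rot: [0.676, 0.737, 0.0, 0.001]
ft_force: [-4.5, 2.8, 13.5]
width: 0.0003
grip_force: 7.1
time: 53.6
ee_pos: [0.5987, -0.3848, 0.1667]
eef_rot: [0.676, 0.737, -0.0, -0.001]
ft_force: [-0.6, -0.3, -0.1]
width: 0.0005
grip_force: 0.0
0
```

```bash
python3 -c "
from bench import r
print(r.close_job())"
```

```text
the job is handed in; nothing more can be done
None
```

The job is handed in, with no verdict returned: both knives are shut in the steriliser, the frame is seated over both pins, and the keys were pressed in order (small, oblong, large), though the first small-key press spiked to about 82 N at the wrist (limit 120 N) before I repeated it gently.

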